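# Empty the specimen tumbler and lock it

## Task

Slide the blue tray squarely under the barrel of the specimen tumbler, so that its middle lies under the barrel. Then turn the crank over the top until its blue eye comes to rest on the blue lug of the cradle: the port now faces down and all three vials drop into the tray. Last, push the red-headed lock pin through the eye and the lug until its collar sits on the eye, leave everything there, and do not knock over or shove the bottle, jar, carton or mug.

Things in the scene. Friction and masses are not known exactly. Their poses are not given: they have to be found in the camera images.
- cradle: fixed cradle of the tumbler. Origin on the counter under the barrel's middle; x along the level axle, away from the robot, y left, z up. Axle at z = 135 mm. White cheeks 70 wide (y), 155 high, inner faces at x = +-65, outer +-77 mm; outside them grey feet 80 wide, 8 high, to x = +-95. Open from both sides between the cheeks (a flat 1 mm plate)
- barrel (a joint): turn of barrel and crank, rad. 0: port up, crank level to the right (cradle -y). Grows as the crank goes over the top to the left (pi/2: crank up); at pi, a hard stop, the crank is level to the left, its eye rests on the lug and the port faces down. Lower stop -0.9; starts within +-0.7. Friction 0.3 N m (5 N at the grip); stays where left
- barrel_mid (a point): middle of the clear barrel, on the axle; its z points out through the port. Barrel 104 mm in diameter, 92 mm long; its lowest point is 83 mm above the counter. The port is 46 mm wide with orange lips and runs the whole inner length (80 mm), so the vials fall out freely when it faces down
- crank_grip (a point): middle of the crank's black grip, a bar 18 mm in diameter parallel to the axle, revolving freely on its spindle. It runs from x = -112 to -196 mm of the cradle; this point is at x = -165, y = -60 cos q, z = 135 + 60 sin q mm of the cradle at joint value q. Crank arm and eye lie at x = -83 to -117
- eye_hole (a point): centre of the 15.5 mm hole in the crank's blue eye (34 x 34 x 12 mm; point midway in its thickness), 95 mm from the axle, x = -100 mm of the cradle. At joint value pi it lies 6 mm above lug_hole, the eye's top at z = 141 mm
- lug_hole (a point): mouth of the 15.5 mm vertical through hole in the cradle's fixed blue lug (34 x 34 x 12 mm), at the lug's top: x = -100, y = 95, z = 129 mm of the cradle. A 10 mm thick bar joins the lug to the near cheek. Axes as the cradle's
- tray: blue open tray, loose, 0.25 kg, empty, on either side of the tumbler. Origin under its middle. 100 (x) by 130 mm (y), walls 40 high, 4 thick. At each end (y) an upright grip tab, 12 thick (x), from y = 65 to 119, z = 10 to 50 mm. It is to stand with its y along the cradle's y (either way round), its origin at the cradle's origin
- tray_tab_left (a point): grip point on the tab at the tray's +y end: y = 105, z = 34 mm of the tray; pinch across the tray's x
- tray_tab_right (a point): the same at the -y end: y = -105, z = 34 mm of the tray
- pin: steel lock pin, 0.1 kg, upright in its block. Origin on its axis at the collar's underside, z up. Below: shaft 12 mm in diameter, 45 long, tapered foot. Collar 26 mm in diameter, z = 0 to 6; red round head 20 mm in diameter, z = 6 to 56 (grasp at about z = 34). Fully home the collar sits on the eye, 12 mm above lug_hole
- pin_block: grey fixed block 70 x 70 x 50 mm with a through hole of 16 mm in its top, from which the pin is drawn straight up (45 mm). Origin under its centre. It stands on the side of the tumbler where the tray is not
- vial1: specimen vial, white with red cap, 18 mm in diameter, 65 mm long, 25 g; origin at its middle, x along it. Starts in the barrel; belongs in the tray
- vial2: the same with a blue cap
- vial3: the same with a green cap
- bottle: green bottle, 60 mm in diameter, 170 mm high, origin under its middle; leave it alone
- carton: cardboard carton 60 x 100 x 70 mm high, origin under its middle; leave it alone
- jar: white jar, 64 mm in diameter, 80 mm high, origin under its middle; leave it alone
- mug: white mug, 76 mm in diameter, 85 mm high, handle at its +y, origin under its middle; leave it alone
There are look-alikes about, which are no part of the job. What is meant by the pin is not purple, and is the smaller of those in its own colour. What is shaped like the tray but green is not meant.

How it is judged (in metres and radians):
On the way, in this order (a step that is already met when the one before it is completed fails the run):
1. the tray stands squarely under the barrel (x of tray in the frame of cradle between -0.02 and 0.02 m and y of tray in the frame of cradle between -0.03 and 0.03 m and angle between the y axis of tray and the y axis of cradle, either way round below 0.2 rad and height (world z) of tray below 0.006 m and angle between tray's own z axis and vertical below 0.05 rad), for 0.2 s.
2. the port faces down and the three vials lie in the tray (value of joint barrel above 3.02 rad and x of vial1 in the frame of tray between -0.05 and 0.05 m and y of vial1 in the frame of tray between -0.065 and 0.065 m and z of vial1 in the frame of tray between -0.004 and 0.04 m and x of vial2 in the frame of tray between -0.05 and 0.05 m and y of vial2 in the frame of tray between -0.065 and 0.065 m and z of vial2 in the frame of tray between -0.004 and 0.04 m and x of vial3 in the frame of tray between -0.05 and 0.05 m and y of vial3 in the frame of tray between -0.065 and 0.065 m and z of vial3 in the frame of tray between -0.004 and 0.04 m), for 0.2 s.
3. the pin is home through eye and lug (horizontal distance between pin and lug_hole below 0.005 m and z of pin in the frame of lug_hole between 0.008 and 0.017 m and angle between pin's own z axis and vertical below 0.1 rad), for 0.2 s.
At the end, for the whole second after the job is handed in: Tray flat under the barrel (within 20 mm along and 30 mm across the axle, turned under 0.2 rad), barrel within 0.12 rad of its port-down stop, three vials in the tray, pin upright (0.1 rad), within 5 mm of the lug hole, collar on the eye (8 to 17 mm above the lug), all at rest (all of step 1 and all of step 2 and all of step 3 and linear speed of each of tray, pin, vial1, vial2, vial3 below 0.02 m/s); the robot touches nothing.
It fails at once if the green bottle is shoved (over 30 mm) or tipped (distance of bottle from where it was at the start of the episode above 0.03 m or angle between bottle's own z axis and vertical above 0.4 rad).
It fails at once if the carton is shoved (over 30 mm) or tipped (distance of carton from where it was at the start of the episode above 0.03 m or angle between carton's own z axis and vertical above 0.4 rad).
It fails at once if the jar is shoved (over 30 mm) or tipped (distance of jar from where it was at the start of the episode above 0.03 m or angle between jar's own z axis and vertical above 0.4 rad).
It fails at once if the mug is shoved (over 30 mm) or tipped (distance of mug from where it was at the start of the episode above 0.03 m or angle between mug's own z axis and vertical above 0.4 rad).
It fails at once if the empty tray is not yet under the barrel when the barrel is turned well away from port-up (over 75 degrees) (value of joint barrel above 1.3 rad and (y of tray in the frame of cradle above 0.05 m or y of tray in the frame of cradle below -0.05 m)).
It also fails if it takes over 72 s, if anything falls off the work surface, if the arm or the gripper's body presses on something with over 40 N, if the wrist force passes 120 N, or if a joint passes its speed limit or range.

## Robot

A 6-joint arm with a two-finger parallel gripper is mounted at the origin on the work surface. World frame = base frame: x ahead of the robot, y to its left, z up, the work surface at z = 0. Lengths are in mm, angles in rad, forces in N, time in s.
With the tool pointing down it reaches from about 275 to 750 mm from the base axis. Payload 10.2 kg.
Tool frame: the origin (TCP) lies at the centre of the arm's flange, where the gripper is bolted on; the fingertips stand 173 mm ahead of it and the grasp point (between the pads) lies ctrl.grip_depth ahead of it (ctrl.grip_depth is the distance from the TCP to the grasp point, in mm); z points along the fingers, y is the line along which they close (so a half turn about z gives the same grasp; the last joint's range is limited). The gripper opens to 85 mm and grips with 20 to 120 N. Pads are 22 mm wide; open, the fingers measure 114 mm over their backs; the gripper's body (76 mm by 85 mm) begins 54 mm behind the grasp point. The pads swing forward as they close: fully open they stand 13 mm farther back than shut.
Start: joints at [-1.564, 0.313, 1.498, -0, 1.331, -0.223], TCP at [119.572, -511.209, 404.694] pointing down, gripper open.
Joint ranges: [-2.94, 2.94], [-0.97, 2.17], [0.19, 2.56], [-1.23, 4.37], [0.02, 3.11], [-2.88, 2.88]. Speed limits (rad/s): [2.39, 2.39, 3.01, 3.14, 3.14, 3.14].

## Interface

Orientations are given as a unit quaternion [x, y, z, w].
In Python, from station import ctrl, read_camera, calibration, finish_job gives the robot as it stands.
- The arm moves only by the shell command python3 -m jog 'ROWS' [FORCE]. ROWS is JSON, a list of rows, each an object with "grip": the closure, from 0 (fully open) to 1 (shut); "offset": the shift along the tool's x, y, z scaled (see below), a list of three; "twist": the turn about the tool's z scaled (see below). In form: [{"grip": grip, "offset": [dx, dy, dz], "twist": twist}, ...]. A call has 1 to 5 rows; each row is the pose to reach, as a shift and turn from the pose commanded when the call began, along the tool's axes at that moment; what a row does not reach only later rows make up. The controller multiplies each number of a shift by 750 mm and each number of a turn by 2 rad. A row lasts 1/8 s, in which the tool goes at most 62.5 mm and 10.7 degrees, less where a joint would pass 70% of its speed; a pose out of reach is approached as far as the arm can. A call with a number of a shift or a turn outside -1 to 1 is refused whole. A call with a gripper value outside its range is refused whole. The fingers move at their own pace and stop on an object; FORCE is the grip in N (left out, the last holds). Time passes only in rows, so rows that repeat a pose let the fingers close. It gives the time, the measured TCP pose, the force, the opening and the grip force at its end, in the units of the state.
- ctrl.get_obs(): the state, without advancing time (a new reading comes with each control period).
- read_camera(name): name is "scene" or "side" or "wrist"; returns the picture (480x640x3 uint8, red, green, blue); there is no depth.
- calibration(name): a dict with "K" (3x3 intrinsics, pixels), "extrinsics" (4x4, takes a point from camera to world coordinates). Camera axes: x right, y down, z forward; pixel columns grow to the right and rows downward; lengths in mm; the calibration is good to about 2 mm. A picture is of the moment at which its call begins: read the wrist's pose just before it. calibration takes no time and is no camera call; for the wrist camera it gives the pose at the moment of the call.
- finish_job(): hands the job in; it is judged then, once.
The state is a dict: "t": time; "joints": joint angles; "qvel": joint speeds; "joint_efforts": joint torques, N m; "tool_pos": TCP position; "orientation": TCP orientation; "contact_force": force on the tool from outside, world axes, zero at the start; "torque": the same for the moment, N m; "opening": finger opening in mm; "finger_force": force on a finger pad.
Only numpy, scipy, OpenCV 4.12 (cv2) and the standard library are available. Lean on these libraries where they do the work, as an engineer would, in place of code of your own. Each camera call takes 0.05 s, during which the arm holds its last target. There are 200 camera calls.

## Working session

There is one attempt and no reset: what is moved stays moved. The work goes in short steps, Python scripts to look and compute and a shell command to move; the robot and the scene stay as the last step left them, time stands still between calls to the robot, and variables do not carry over. Pictures are saved under pics/ and viewed, at most 10 in all, crops included, and the job is handed in when it is done.

```bash
ls; mkdir -p pics
python3 - <<'E'
from station import ctrl, read_camera, calibration
import cv2,numpy as np
np.set_printoptions(suppress=True,precision=3)
for n in ["scene","side"]:
    im=read_camera(n); cv2.imwrite(f"pics/{n}0.png",im[:,:,::-1]); c=calibration(n); print(n,np.array(c["K"]).tolist(),np.array(c["extrinsics"]).round(3).tolist())
print(ctrl.get_obs(),ctrl.grip_depth)
E
```

```text
pics
scene [[440.57123248791765, 0.0, 322.5140685571924], [0.0, 440.57123248791765, 241.6944188703999], [0.0, 0.0, 1.0]] [[-0.585, 0.651, -0.484, 931.651], [0.811, 0.48, -0.334, 301.594], [0.015, -0.588, -0.809, 872.69], [0.0, 0.0, 0.0, 1.0]]
side [[623.7718745712673, 0.0, 313.44179706325014], [0.0, 623.7718745712673, 247.02118443303473], [0.0, 0.0, 1.0]] [[0.64, -0.534, 0.552, -321.001], [-0.768, -0.449, 0.457, -665.751], [0.004, -0.717, -0.697, 1101.163], [0.0, 0.0, 0.0, 1.0]]
{'t': 0.1, 'joints': array([-1.564,  0.313,  1.498,  0.   ,  1.331, -0.223]), 'qvel': array([ 0.001, -0.   , -0.003, -0.001,  0.001, -0.   ]), 'joint_efforts': array([  0.001, -41.29 , -26.014,  -0.   ,   0.003,  -0.   ]), 'tool_pos': array([ 119.572, -511.18 ,  404.196]), 'orientation': array([ 0.993,  0.115,  0.   , -0.001]), 'contact_force': array([-0.116, -0.221, -0.26 ]), 'torque': array([ 0.025, -0.014,  0.012]), 'finger_force': 0.0, 'opening': 85.44069647402314} 154.70000000000002
```

View pics/scene0.png

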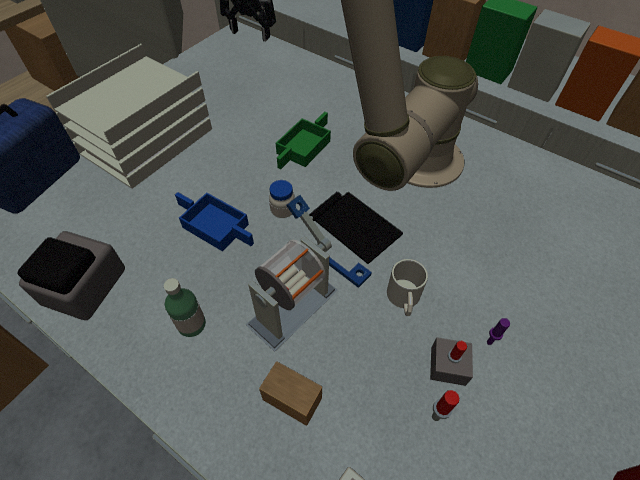

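View pics/side0.png

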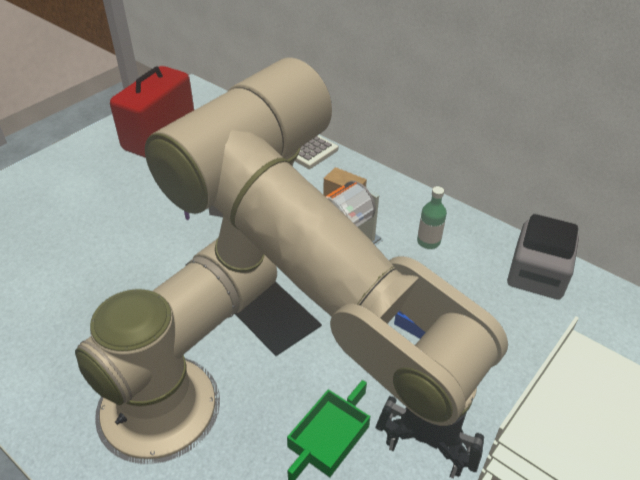

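Scene: blue tray at (213,221) with tabs at (184,201) and (243,237). The tumbler is at (290,290), lug at (362,273), eye at (298,207), block with the small red pin at (455,355), mug at (407,283). The green tray and the bigger red and purple pins are decoys.

```bash
cat > h.py <<'E'
import cv2,numpy as np
from station import ctrl, read_camera, calibration
np.set_printoptions(suppress=True,precision=2)
def ray(c,u,v,z):
    K=np.array(c["K"]);E=np.array(c["extrinsics"])
    d=E[:3,:3]@np.linalg.solve(K,[u,v,1.]);o=E[:3,3]
    return o+d*(z-o[2])/d[2]
def proj(c,P):
    K=np.array(c["K"]);E=np.array(c["extrinsics"])
    p=K@(E[:3,:3].T@(np.array(P,float)-E[:3,3]));return p[:2]/p[2]
def blobs(im,lo,hi,amin=20):
    h=cv2.cvtColor(im,cv2.COLOR_RGB2HSV);m=cv2.inRange(h,np.array(lo),np.array(hi))
    n,l,s,c=cv2.connectedComponentsWithStats(m)
    return [(s[i][:5].tolist(),c[i].round(1).tolist(),(l==i)) for i in range(1,n) if s[i][4]>=amin]
E
python3 - <<'E'
from h import *
im=cv2.imread("pics/scene0.png");c=calibration("scene");rgb=im[:,:,::-1].copy()
cv2.imwrite("pics/c1.png",cv2.resize(im[165:415,170:480][:, :],None,fx=2.4,fy=2.4,interpolation=cv2.INTER_CUBIC))
for name,lo,hi in [("blue",(100,120,50),(125,255,255)),("red",(0,180,80),(5,255,255)),("red2",(174,180,80),(179,255,255))]:
    for s,ce,m in blobs(rgb,lo,hi):
        if s[0]>150 and s[1]>100: print(name,s,ce)
E
```

```text
blue [270, 180, 23, 18, 318] [280.4, 188.5]
blue [175, 192, 77, 51, 1556] [213.5, 219.2]
blue [288, 195, 22, 22, 214] [298.4, 205.9]
blue [329, 258, 42, 27, 349] [352.3, 271.5]
red [457, 341, 10, 10, 74] [461.5, 345.7]
red [444, 391, 15, 14, 156] [451.4, 397.4]
```

View pics/c1.png

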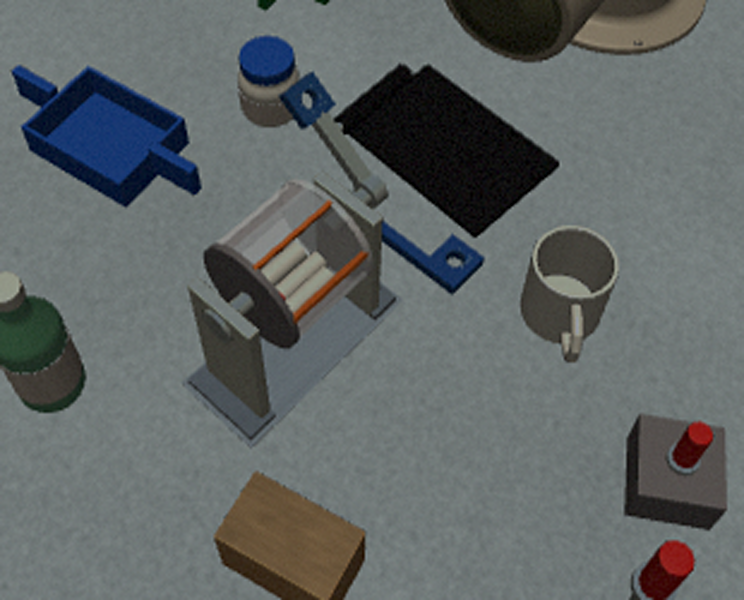

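Crop (2.4×, offset 170,165): lug hole (457,258), eye hole (308,99), cheek tops at (190,288)–(258,335) and (318,180)–(383,218), grip is the dark bar (345,115)–(400,70) at the plate's edge. The port faces up and slightly right.

Run:
```python
from h import *
c=calibration("scene");f=lambda p,z:ray(c,170+p[0]/2.4,165+p[1]/2.4,z)
for n,p,z in [("lug",(457,258),129),("farcheek far corner a",(190,289),155),("farcheek b",(254,341),155),("near a",(316,180),155),("near b",(383,219),155),
 ("foot far a",(187,383),8),("foot far b",(250,433),8),("foot far in",(275,410),8),("foot near",(396,298),8),
 ("tray corner1",(89,69),40),("t2",(187,124),40),("t3",(126,193),40),("t4",(24,125),40),("tabA",(14,68),50),("tabA in",(55,90),50),("tabB",(200,180),50),("tabB in",(160,148),50),
 ("blk1",(640,415),50),("blk2",(726,428),50),("blk3",(712,498),50),("blk4",(628,488),50),("pintop",(700,432),101),("pin collar",(684,460),52),
 ("bottle",(45,400),0),("mugrim",(574,262),85),("jartop",(267,58),80),("carton",(258,472),70),("c2",(366,535),70),("c4",(216,537),70),("bigpin",(680,555),60)]:
    print(n,f(p,z)[:2])
# eye: find height on ray
for z in range(60,240,15): print("eye",z,f((308,99),z)[:2])
```

```text
lug [503.36  99.38]
farcheek far corner a [665.87 -46.3 ]
farcheek b [671.48  22.69]
near a [523.72 -31.21]
near b [522.66  37.03]
foot far a [685.45 -55.92]
foot far b [688.76  18.96]
foot far in [659.49  23.07]
foot near [504.75  44.29]
tray corner1 [ 484.88 -364.47]
t2 [ 479.93 -232.25]
t3 [ 579.28 -222.41]
t4 [ 578.33 -363.22]
tabA [ 535.39 -419.74]
tabA in [ 531.61 -363.87]
tabB [ 530.2  -169.66]
tabB in [ 523.96 -226.91]
blk1 [496.93 284.77]
blk2 [465.1  347.82]
blk3 [526.5  363.65]
blk4 [558.69 305.67]
pintop [509.02 329.98]
pin collar [511.95 331.66]
bottle [ 769.41 -149.46]
mugrim [420.63 172.51]
jartop [ 388.75 -198.91]
carton [727.4   64.77]
c2 [717.51 161.8 ]
c4 [785.26  71.24]
bigpin [586.61 362.01]
eye 60 [ 394.04 -143.21]
eye 75 [ 403.96 -135.  ]
eye 90 [ 413.88 -126.79]
eye 105 [ 423.8  -118.58]
eye 120 [ 433.73 -110.37]
eye 135 [ 443.65 -102.16]
eye 150 [453.57 -93.95]
eye 165 [463.5  -85.74]
eye 180 [473.42 -77.53]
eye 195 [483.34 -69.32]
eye 210 [493.26 -61.11]
eye 225 [503.19 -52.9 ]
```

```bash
cat > mv.py <<'E'
import sys
from h import *
from scipy.spatial.transform import Rotation as R
# usage: mv.py x y z [psi]  (TCP target, psi=heading of tool x) -> offset and twist
o=ctrl.get_obs();M=R.from_quat(o["orientation"]).as_matrix()
psi=np.arctan2(M[1,0],M[0,0]);a=[float(v) for v in sys.argv[1:]]
print("t",o["t"],"pos",o["tool_pos"],"psi",round(psi,4),"F",o["contact_force"],"open",round(o["opening"],1),"ff",o["finger_force"],"tilt",M[:,2])
if a:
    d=M.T@(np.array(a[:3])-o["tool_pos"]);t=-(a[3]-psi) if len(a)>3 else 0
    t=(t+np.pi)%(2*np.pi)-np.pi
    print("offset",(d/750).round(4).tolist(),"twist",round(t/2,4),"rows>=",np.linalg.norm(d)/62.5,abs(t)/.187)
E
python3 mv.py 530 -340 330 1.55
python3 - <<'E'
from h import *
c=calibration("scene")
for p,z in [((212,125),0),((128,185),0),((200,75),130),((130,135),130)]: print(p,ray(c,*p,z)[:2])
E
```

```text
t 0.1 pos [ 119.57 -511.18  404.2 ] psi 0.2298 F [-0.12 -0.22 -0.26] open 85.4 ff 0.0 tilt [ 0.  0. -1.]
offset [0.5848, -0.0975, 0.0992] twist -0.6601 rows>= 7.21347246002845 7.059981060228705
(212, 125) [ 254.2  -581.63]
(128, 185) [ 566.24 -588.06]
(200, 75) [ 217.42 -630.79]
(130, 135) [ 505.3  -586.74]
```

```bash
python3 -m jog '[{"grip":0,"offset":[0.02,-0.06,0],"twist":-0.05},{"grip":0,"offset":[0.1,-0.08,0.02],"twist":-0.15},{"grip":0,"offset":[0.18,-0.0975,0.04],"twist":-0.24},{"grip":0,"offset":[0.26,-0.0975,0.06],"twist":-0.33},{"grip":0,"offset":[0.34,-0.0975,0.08],"twist":-0.42}]' 40; python3 mv.py 530 -330 330 1.55
```

```text
t: 0.72
tool_pos: [352.5, -381.1, 344.3]
orientation: [0.859, 0.512, -0.0, 0.0]
contact_force: [-1.6, -0.9, -1.2]
opening: 85.3
finger_force: 0.0
t 0.725 pos [ 352.5  -381.14  344.35] psi 1.0757 F [-1.62 -0.95 -1.25] open 85.3 ff 0.0 tilt [ 0. -0. -1.]
offset [0.1724, 0.1759, 0.0191] twist -0.2371 rows>= 2.9644466100825553 2.536173828733543
```

```bash
python3 -m jog '[{"grip":0,"offset":[0.06,0.06,0],"twist":-0.08},{"grip":0,"offset":[0.12,0.12,0],"twist":-0.16},{"grip":0,"offset":[0.17,0.17,0],"twist":-0.23},{"grip":0,"offset":[0.1724,0.1759,0],"twist":-0.2371},{"grip":0,"offset":[0.1724,0.1759,0],"twist":-0.2371}]'
python3 - <<'E'
from h import *
im=read_camera("wrist");cv2.imwrite("pics/w1.png",im[:,:,::-1]);c=calibration("wrist");np.save("w1.npy",c,allow_pickle=True);print(c["extrinsics"],c["K"])
print(ctrl.get_obs()["tool_pos"])
im=read_camera("scene");cv2.imwrite("pics/s1.png",im[:,:,::-1])
E
```

```text
t: 1.35
tool_pos: [528.3, -332.2, 344.2]
orientation: [0.717, 0.697, -0.0, -0.001]
contact_force: [-0.3, -0.2, -0.7]
opening: 85.2
finger_force: 0.0
[[   1.     -0.03   -0.01  528.99]
 [  -0.03   -0.96   -0.28 -259.59]
 [  -0.      0.28   -0.96  314.52]
 [   0.      0.      0.      1.  ]] [[432.5    0.   323.16]
 [  0.   432.5  236.36]
 [  0.     0.     1.  ]]
[ 527.76 -332.49  344.56]
```

View pics/w1.png

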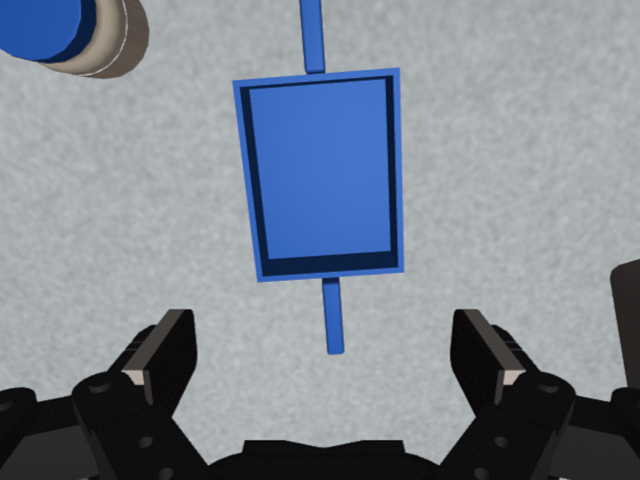

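Wrist view: the tray rim corners are (234,82), (400,69), (404,271) and (258,281). The near (right) tab runs from (331,279) to (335,353).

Run:
```python
from h import *
c=calibration("wrist")
P=[ray(c,*p,40)[:2] for p in [(234,82),(400,69),(404,271),(258,281)]]
for p in P: print(p)
print("ctr",np.mean(P,0)); 
for p in [(331,281),(335,352)]: print("tab",ray(c,*p,50)[:2])
yv=(P[0]+P[1]-P[2]-P[3])/2; print("yaw",np.arctan2(-yv[0],yv[1])); xv=(P[1]+P[2]-P[0]-P[3])/2;print("yawx",np.arctan2(xv[1],xv[0]),np.linalg.norm(xv),np.linalg.norm(yv))
t=np.mean(P,0)
th=np.arctan2(-yv[0],yv[1])
g=t+np.array([np.sin(th),-np.cos(th)])*105;print("grasp",g,th)
```

```text
[ 475.71 -243.08]
[ 574.98 -238.63]
[ 580.5  -367.09]
[ 480.94 -371.57]
ctr [ 528.03 -305.09]
tab [ 530.74 -368.86]
tab [ 532.27 -421.87]
yaw 0.0417906799047293
yawx 0.044883547281454994 99.51231470915839 128.58559250724355
grasp [ 532.42 -410.  ] 0.0417906799047293
```

```bash
python3 mv.py 532.4 -409 191 1.614
```

```text
t 1.45 pos [ 527.53 -332.63  344.79] psi 1.5418 F [-0.48 -0.71 -0.51] open 85.3 ff 0.0 tilt [-0.  0. -1.]
offset [-0.1016, 0.0095, 0.205] twist -0.0361 rows>= 2.748442043001263 0.38596572906174026
```

```bash
python3 -m jog '[{"grip":0.2,"offset":[-0.07,0.009,0.03],"twist":-0.036},{"grip":0.4,"offset":[-0.1016,0.0095,0.09],"twist":-0.036},{"grip":0.4,"offset":[-0.1016,0.0095,0.16],"twist":-0.036},{"grip":0.4,"offset":[-0.1016,0.0095,0.205],"twist":-0.036},{"grip":0.4,"offset":[-0.1016,0.0095,0.205],"twist":-0.036}]' 40; python3 -m jog '[{"grip":1,"offset":[0,0,0],"twist":0},{"grip":1,"offset":[0,0,0],"twist":0},{"grip":1,"offset":[0,0,0],"twist":0},{"grip":1,"offset":[0,0,0],"twist":0}]' 40;python3 mv.py
python3 - <<'E'
from h import *
im=read_camera("wrist");cv2.imwrite("pics/w2.png",im[:,:,::-1])
E
```

```text
t: 2.08
tool_pos: [532.2, -408.7, 189.0]
orientation: [0.692, 0.722, 0.0, -0.003]
contact_force: [0.3, -0.2, -0.4]
opening: 51.5
finger_force: 0.0
t: 2.58
tool_pos: [533.8, -408.7, 193.2]
orientation: [0.691, 0.723, -0.0, 0.001]
contact_force: [-0.5, -1.4, 7.2]
opening: 11.4
finger_force: 43.5
t 2.575 pos [ 533.8  -408.73  193.17] psi 1.6162 F [-0.52 -1.37  7.24] open 11.4 ff 43.51140081882477 tilt [ 0. -0. -1.]
```

View pics/w2.png

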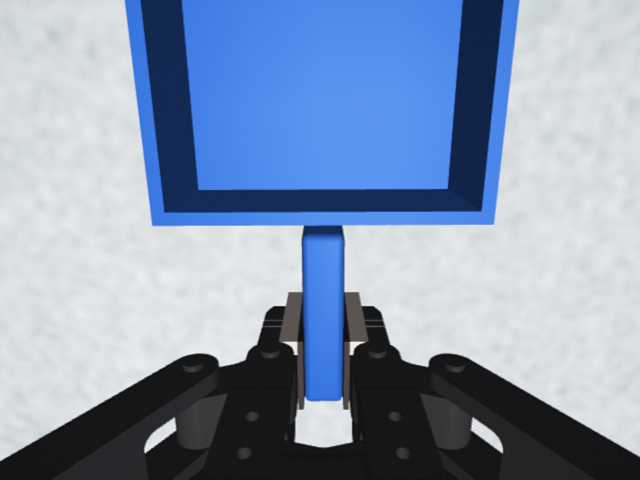

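The tab is gripped centrally. The cradle still needs a precise pose, so I'll let go and look at it from above.

```bash
python3 -m jog '[{"grip":0.4,"offset":[0,0,0],"twist":0},{"grip":0.4,"offset":[0,0,0],"twist":0},{"grip":0.4,"offset":[0,0,-0.08],"twist":0},{"grip":0.4,"offset":[0.03,0.01,-0.16],"twist":0},{"grip":0.4,"offset":[0.08,0.03,-0.23],"twist":0}]'; python3 mv.py 594 -150 430 1.571
```

```text
t: 3.25
tool_pos: [551.9, -350.5, 361.3]
orientation: [0.692, 0.722, 0.0, 0.001]
contact_force: [1.2, -0.6, -0.1]
opening: 51.0
finger_force: 0.0
t 3.25 pos [ 551.93 -350.55  361.33] psi 1.6143 F [ 1.2  -0.64 -0.09] open 51.0 ff 0.0 tilt [ 0. -0. -1.]
offset [0.2646, 0.0677, -0.0918] twist 0.0216 rows>= 3.457827717771763 0.23133134347223738
```

```bash
python3 -m jog '[{"grip":0.4,"offset":[0.05,0.03,-0.06],"twist":0},{"grip":0.4,"offset":[0.12,0.06,-0.09],"twist":0},{"grip":0.4,"offset":[0.19,0.0677,-0.0918],"twist":0.02},{"grip":0.4,"offset":[0.2646,0.0677,-0.0918],"twist":0.02},{"grip":0.4,"offset":[0.2646,0.0677,-0.0918],"twist":0.02}]';python3 -m jog '[{"grip":0.4,"offset":[0,0,0],"twist":0}]'
python3 - <<'E'
from h import *
import json
im=read_camera("wrist");cv2.imwrite("pics/w3.png",im[:,:,::-1]);c=calibration("wrist")
json.dump({k:np.array(v).tolist() for k,v in c.items()},open("w3.json","w"))
E
```

```text
t: 3.88
tool_pos: [594.0, -146.6, 428.5]
orientation: [0.704, 0.711, 0.0, 0.0]
contact_force: [0.0, -1.2, 0.1]
opening: 51.3
finger_force: 0.0
t: 4.0
tool_pos: [594.0, -150.4, 427.9]
orientation: [0.705, 0.709, -0.0, 0.0]
contact_force: [-0.0, -0.0, 1.4]
opening: 51.4
finger_force: 0.0
```

View pics/w3.png

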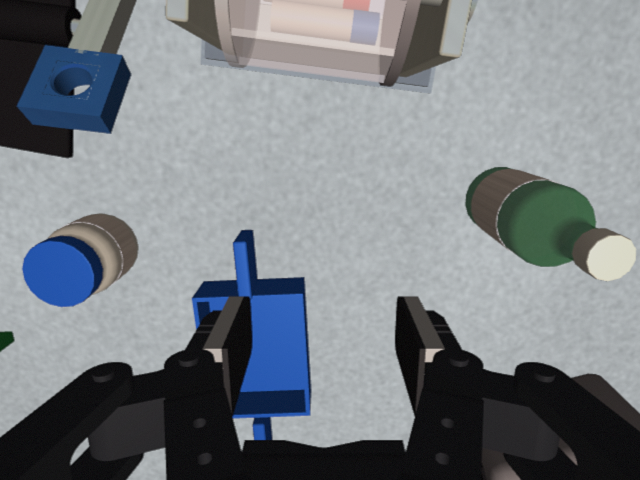

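The view is too far right: the cradle is at the top edge, the eye at (75,88). I'll move 150 mm left.

```bash
python3 -m jog '[{"grip":0.4,"offset":[0.07,-0.02,-0.03],"twist":0},{"grip":0.4,"offset":[0.14,-0.05,-0.06],"twist":0},{"grip":0.4,"offset":[0.2,-0.06,-0.06],"twist":0},{"grip":0.4,"offset":[0.2,-0.06,-0.06],"twist":0},{"grip":0.4,"offset":[0.2,-0.06,-0.06],"twist":0}]'
python3 - <<'E'
from h import *
import json
im=read_camera("wrist");cv2.imwrite("pics/w4.png",im[:,:,::-1]);c=calibration("wrist")
json.dump({k:np.array(v).tolist() for k,v in c.items()},open("w4.json","w"))
E
```

```text
t: 4.68
tool_pos: [548.6, -1.6, 472.6]
orientation: [0.706, 0.708, -0.0, -0.0]
contact_force: [0.0, -1.0, 0.4]
opening: 51.3
finger_force: 0.0
```

View pics/w4.png

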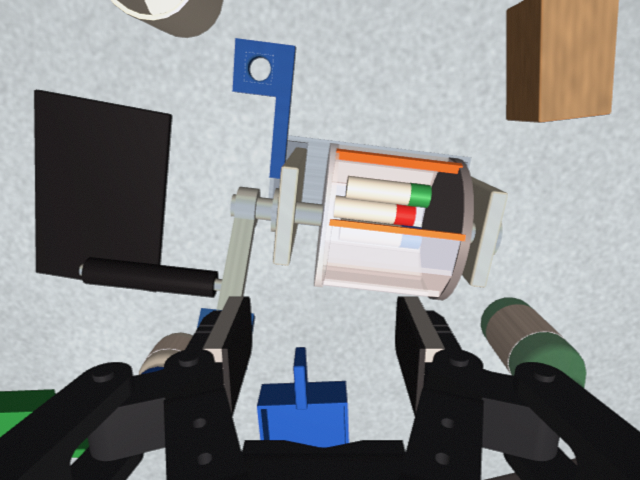

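Wrist view: lug hole (260,69). The near cheek's top strip centres on (286,215), the far one on (489,240). The grip runs from (82,270) to (216,284) and the eye is hidden at about (225,320).

Run:
```python
from h import *
import json
c=json.load(open("w4.json"))
L=ray(c,260,69,129)[:2];N=ray(c,286,215.5,155)[:2];F=ray(c,489,240,155)[:2]
print("lug",L,"near",N,"far",F,"dist",np.linalg.norm(F-N),"yaw",np.arctan2(*(F-N)[::-1]))
for n,p in [("na",(288.5,166)),("nb",(283,264)),("fa",(499,194)),("fb",(479,286))]: print(n,ray(c,*p,155)[:2])
m=(N+F)/2
for yaw in (-.13,-.11,-.09,-.07):
    R=np.array([[np.cos(yaw),-np.sin(yaw)],[np.sin(yaw),np.cos(yaw)]]);print(yaw,"c from lug",L-R@[-100,95],"mid",m, "near resid",R.T@(N-m),"lug in mid", R.T@(L-m))
# w3 tray-check and eye
c3=json.load(open("w3.json"))
print("eye w3",[ray(c3,71,80,z)[:2] for z in (185,195,205)])
print("feet edge w3 (z=8)",ray(c3,203,62,1)[:2],ray(c3,431,91,1)[:2])
for z in (165,175,185): print("grip",z,ray(c,82,270,z)[:2],ray(c,216,284,z)[:2])
```

```text
lug [504.51  96.42] near [522.32   0.7 ] far [662.98 -16.25] dist 141.67803759819967 yaw -0.11995898862948486
na [524.67  34.37]
nb [519.47 -34.54]
fa [666.06  16.15]
fb [659.69 -50.77]
-0.13 c from lug [591.35 -10.74] mid [592.65  -7.78] near resid [-70.84  -0.71] lug in mid [-100.9   91.9]
-0.11 c from lug [593.48  -8.98] mid [592.65  -7.78] near resid [-70.84   0.71] lug in mid [-99.04  93.9 ]
-0.09 c from lug [595.57  -7.18] mid [592.65  -7.78] near resid [-70.81   2.12] lug in mid [-97.15  95.86]
-0.07 c from lug [597.62  -5.34] mid [592.65  -7.78] near resid [-70.75   3.54] lug in mid [-95.21  97.78]
eye w3 [array([476.01, -66.13]), array([481.51, -66.7 ]), array([487.  , -67.26])]
feet edge w3 (z=8) [490.01 -40.74] [686.61 -63.32]
grip 165 [382.67 -35.78] [473.78 -45.76]
grip 175 [388.61 -31.93] [476.44 -41.55]
grip 185 [394.56 -28.08] [479.1  -37.33]
```

```bash
python3 mv.py 533.5 -409 300 1.614
```

```text
t 4.725 pos [548.67  -1.82 472.48] psi 1.5741 F [0.62 0.87 0.2 ] open 51.2 ff 0.0 tilt [-0. -0. -1.]
offset [-0.5428, -0.0219, 0.2301] twist -0.0199 rows>= 7.079469959611791 0.21321516689070724
```

```bash
python3 -m jog '[{"grip":0.4,"offset":[-0.08,0,0],"twist":0},{"grip":0.4,"offset":[-0.16,0,0.01],"twist":0},{"grip":0.4,"offset":[-0.24,-0.01,0.03],"twist":0},{"grip":0.4,"offset":[-0.31,-0.02,0.06],"twist":-0.02},{"grip":0.4,"offset":[-0.38,-0.0219,0.1],"twist":-0.02}]' 60;  python3 mv.py 533.5 -409 193 1.614
```

```text
t: 5.35
tool_pos: [532.3, -288.9, 397.3]
orientation: [0.692, 0.722, -0.0, 0.0]
contact_force: [1.2, -0.4, -0.2]
opening: 51.5
finger_force: 0.0
t 5.35 pos [ 532.26 -288.91  397.31] psi 1.6138 F [ 1.19 -0.39 -0.24] open 51.5 ff 0.0 tilt [ 0. -0. -1.]
offset [-0.1598, -0.0054, 0.2725] twist -0.0001 rows>= 3.7918959320348327 0.0011269645236975283
```

```bash
python3 -m jog '[{"grip":0.4,"offset":[-0.06,0,0.05],"twist":0},{"grip":0.4,"offset":[-0.12,-0.005,0.09],"twist":0},{"grip":0.4,"offset":[-0.16,-0.0054,0.16],"twist":0},{"grip":0.4,"offset":[-0.16,-0.0054,0.23],"twist":0},{"grip":0.4,"offset":[-0.16,-0.0054,0.2725],"twist":0}]' 60; python3 -m jog '[{"grip":0.5,"offset":[0,0,0],"twist":0},{"grip":1,"offset":[0,0,0],"twist":0},{"grip":1,"offset":[0,0,0],"twist":0},{"grip":1,"offset":[0,0,0],"twist":0},{"grip":1,"offset":[0,0,-0.004],"twist":0}]' 60;  python3 mv.py 559 -312 199 1.459
```

```text
t: 5.98
tool_pos: [533.1, -407.1, 189.6]
orientation: [0.692, 0.722, 0.0, -0.002]
contact_force: [-0.2, -0.2, 0.2]
opening: 51.3
finger_force: 0.0
t: 6.6
tool_pos: [534.7, -405.5, 197.2]
orientation: [0.691, 0.723, -0.0, 0.0]
contact_force: [-0.1, 0.4, -2.5]
opening: 10.9
finger_force: 58.6
t 6.6 pos [ 534.68 -405.55  197.24] psi 1.6159 F [-0.12  0.38 -2.51] open 10.9 ff 58.5836523771286 tilt [ 0. -0. -1.]
offset [0.1231, 0.038, -0.0024] twist 0.0785 rows>= 1.5467354516776497 0.8392774700841767
```

```bash
python3 -m jog '[{"grip":1,"offset":[0.03,0.01,-0.002],"twist":0.02},{"grip":1,"offset":[0.06,0.02,-0.0024],"twist":0.04},{"grip":1,"offset":[0.1,0.03,-0.0024],"twist":0.06},{"grip":1,"offset":[0.1231,0.038,-0.0024],"twist":0.0785},{"grip":1,"offset":[0.1231,0.038,-0.0024],"twist":0.0785}]' 60;  python3 mv.py 581.6 -110.5 199 1.459;python3 - <<'E'
from h import *
im=read_camera("wrist");cv2.imwrite("pics/w5.png",im[:,:,::-1]);c=calibration("wrist")
h=cv2.cvtColor(im,cv2.COLOR_RGB2HSV);m=cv2.inRange(h,(100,120,40),(125,255,255))
for v in (130,160,190,210,215,220,225):
    x=np.where(m[v])[0]; print(v,x.min(),x.max())
E
```

```text
t: 7.22
tool_pos: [559.3, -310.9, 198.5]
orientation: [0.745, 0.667, 0.0, -0.0]
contact_force: [-1.1, -0.6, -1.5]
opening: 11.0
finger_force: 58.6
t 7.225 pos [ 559.34 -310.88  198.46] psi 1.4612 F [-1.08 -0.6  -1.52] open 11.0 ff 58.58334481716156 tilt [-0.  0. -1.]
offset [0.2688, 0.0003, -0.0007] twist 0.0011 rows>= 3.2258303637261636 0.012024155448427712
130 145 499
160 149 496
190 152 493
210 155 490
215 155 490
220 156 489
225 156 489
```

```bash
python3 -m jog '[{"grip":1,"offset":[0.04,0,-0.001],"twist":0.001},{"grip":1,"offset":[0.08,0,-0.001],"twist":0.001},{"grip":1,"offset":[0.12,0,-0.001],"twist":0.001},{"grip":1,"offset":[0.16,0,-0.001],"twist":0.001},{"grip":1,"offset":[0.18,0,-0.001],"twist":0.001}]';  python3 mv.py 581.6 -110.5 199 1.459;python3 - <<'E'
from h import *
im=read_camera("wrist");cv2.imwrite("pics/w5.png",im[:,:,::-1]);c=calibration("wrist")
im=read_camera("scene");cv2.imwrite("pics/s5.png",im[130:380,120:440,::-1].repeat(2,0).repeat(2,1))
E
```

```text
t: 7.9
tool_pos: [574.1, -177.5, 199.1]
orientation: [0.746, 0.666, -0.0, 0.0]
contact_force: [0.0, -0.2, -2.2]
opening: 10.5
finger_force: 58.6
t 7.9 pos [ 574.08 -177.5   199.13] psi 1.4578 F [ 0.02 -0.22 -2.15] open 10.5 ff 58.58307480812073 tilt [-0. -0. -1.]
offset [0.0899, -0.0001, 0.0002] twist -0.0006 rows>= 1.0787941543249124 0.006415518722182517
```

View pics/s5.png

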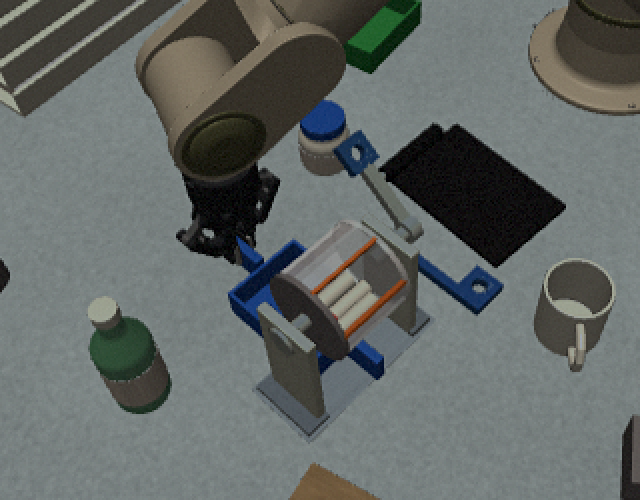

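The tray is entering cleanly between the cheeks. I'll go on, in smaller steps.

```bash
python3 -m jog '[{"grip":1,"offset":[0.02,0,0],"twist":0},{"grip":1,"offset":[0.04,0,0],"twist":0},{"grip":1,"offset":[0.06,0,0],"twist":0},{"grip":1,"offset":[0.08,0,0],"twist":0},{"grip":1,"offset":[0.09,0,0],"twist":0}]';  python3 mv.py 581.6 -110.5 192 1.459
```

```text
t: 8.62
tool_pos: [581.8, -109.6, 199.1]
orientation: [0.746, 0.666, -0.0, -0.0]
contact_force: [-0.1, 0.2, -2.3]
opening: 10.6
finger_force: 58.6
t 8.625 pos [ 581.82 -109.55  199.07] psi 1.458 F [-0.09  0.16 -2.31] open 10.6 ff 58.59022557735443 tilt [-0.  0. -1.]
offset [-0.0013, -0.0001, 0.0094] twist -0.0005 rows>= 0.11425615002583463 0.0055664567565819785
```

Lower, release, and check.

```bash
python3 -m jog '[{"grip":1,"offset":[0,0,0.004],"twist":0},{"grip":1,"offset":[0,0,0.007],"twist":0},{"grip":1,"offset":[0,0,0.007],"twist":0},{"grip":0.3,"offset":[0,0,0.007],"twist":0},{"grip":0.3,"offset":[0,0,0.007],"twist":0}]'; python3 -m jog '[{"grip":0.3,"offset":[-0.0,0,-0.03],"twist":0},{"grip":0.3,"offset":[-0.08,0,-0.1],"twist":0},{"grip":0.3,"offset":[-0.14,0,-0.18],"twist":0},{"grip":0.3,"offset":[-0.16,0,-0.24],"twist":0},{"grip":0.3,"offset":[-0.16,0,-0.28],"twist":0}]';python3 - <<'E'
from h import *
import json
im=read_camera("wrist");c=calibration("wrist");cv2.imwrite("pics/w6.png",im[:,:,::-1])
json.dump({k:np.array(v).tolist() for k,v in c.items()},open("w6.json","w"))
print(ctrl.get_obs()["tool_pos"])
E
```

```text
t: 9.25
tool_pos: [581.7, -111.1, 193.7]
orientation: [0.746, 0.666, 0.0, 0.0]
contact_force: [-0.2, -0.1, -0.0]
opening: 46.9
finger_force: 0.0
t: 9.88
tool_pos: [567.5, -231.8, 406.1]
orientation: [0.747, 0.665, 0.0, 0.001]
contact_force: [1.0, -0.2, -0.9]
opening: 59.5
finger_force: 0.0
[ 567.63 -231.71  411.61]
```

View pics/w6.png

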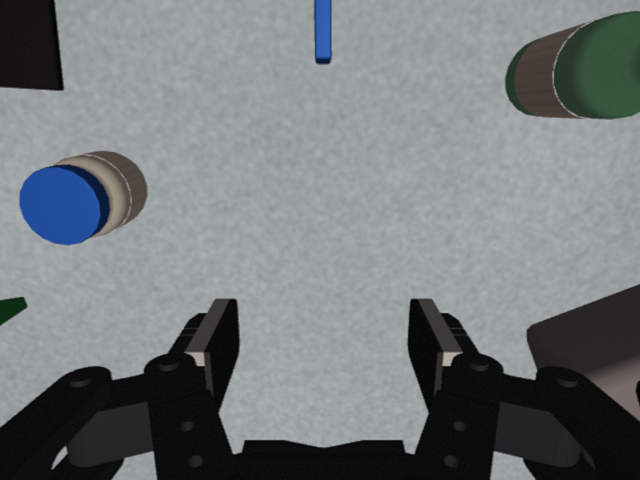

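The tab end is at (323,58), in line with the gripper.

Run:
```python
from h import *
import json
c=json.load(open("w6.json"));p=ray(c,323,58,50)[:2];y=-.112
R=np.array([[np.cos(y),-np.sin(y)],[np.sin(y),np.cos(y)]]);print(p,R.T@(p-[593,-9]),"expect [0,-119]")
for n,q in [("grip+-",(-165,-46,174))]: print(R@q[:2]+[593,-9])
# detect grip / eye from scene
s=cv2.imread("pics/s1.png");cs=calibration("scene")
# scene: project model points to check q using eye hole (298.3,206.3)
C=np.array([593,-9])
for qj in (.5,.6,.65,.7,.75):
    e=R@[-100,-95*np.cos(qj)]+C;e3=[*e,135+95*np.sin(qj)]
    # eye hole seen top face (6mm out normal)
    print(qj,e3,"scene",proj(cs,e3),"w3",proj(json.load(open("w3.json")),e3),"lug scene",proj(cs,[*(R@[-100,95]+C),129]))
    for x in (-112,-196):
        g=R@[x,-60*np.cos(qj)]+C;print("   grip w4",proj(json.load(open("w4.json")),[*g,135+60*np.sin(qj)]))
```

```text
[ 582.08 -127.28] [   2.37 -118.75] expect [0,-119]
[423.89 -36.27]
0.5 [np.float64(484.3085754972013), np.float64(-80.67139174581715), np.float64(180.54542616739928)] scene [293.87 208.63] w3 [ 98.21 112.63] lug scene [358.99 272.1 ]
   grip w4 [219.65 287.38]
   grip w4 [ 97.8  274.35]
0.6 [np.float64(484.8633215244877), np.float64(-75.73903007505928), np.float64(188.64103497252836)] scene [295.46 207.32] w3 [ 89.13 101.69] lug scene [358.99 272.1 ]
   grip w4 [218.14 286.14]
   grip w4 [ 93.87 272.83]
0.65 [np.float64(485.17391056087604), np.float64(-72.97751871114178), np.float64(192.49270854492374)] scene [296.38 206.79] w3 [84.48 95.16] lug scene [358.99 272.1 ]
   grip w4 [217.43 285.17]
   grip w4 [ 91.94 271.73]
0.7 [np.float64(485.505626780418), np.float64(-70.02816119191661), np.float64(196.20068028758064)] scene [297.38 206.36] w3 [79.77 87.89] lug scene [358.99 272.1 ]
   grip w4 [216.74 283.96]
   grip w4 [ 90.03 270.38]
0.75 [np.float64(485.8576410653192), np.float64(-66.89832937518612), np.float64(199.75568220221675)] scene [298.45 206.02] w3 [75.01 79.86] lug scene [358.99 272.1 ]
   grip w4 [216.07 282.52]
   grip w4 [ 88.15 268.79]
```

Tray centred (tab at +2, -119 mm of the cradle). Crank is at q ≈ 0.68. Next is the grip.

```bash
python3 mv.py 419 -36.5 420 -0.112
```

```text
t 9.925 pos [ 567.63 -231.71  411.61] psi 1.455 F [0.69 0.02 4.47] open 59.9 ff 0.0 tilt [ 0.01 -0.01 -1.  ]
offset [0.2356, -0.2268, -0.0144] twist 0.7835 rows>= 3.9279194015052354 8.379476125781991
```

```bash
python3 -m jog '[{"grip":0.4,"offset":[0.05,-0.05,-0.014],"twist":0.09},{"grip":0.4,"offset":[0.1,-0.1,-0.014],"twist":0.18},{"grip":0.4,"offset":[0.15,-0.15,-0.014],"twist":0.27},{"grip":0.4,"offset":[0.2,-0.2,-0.014],"twist":0.36},{"grip":0.4,"offset":[0.2356,-0.2268,-0.014],"twist":0.45}]'; python3 mv.py 419 -36.5 420 -0.112
```

```text
t: 10.55
tool_pos: [417.7, -33.7, 414.2]
orientation: [0.962, 0.272, 0.0, 0.0]
contact_force: [-0.2, -1.0, 0.2]
opening: 51.5
finger_force: 0.0
t 10.55 pos [417.69 -33.67 414.22] psi 0.5513 F [-0.17 -1.03  0.22] open 51.5 ff 0.0 tilt [ 0.  0. -1.]
offset [-0.0005, 0.0041, -0.0077] twist 0.3317 rows>= 0.10511215785863741 3.5471821565397996
```

```bash
python3 -m jog '[{"grip":0.4,"offset":[0,0.004,-0.007],"twist":0.09},{"grip":0.4,"offset":[0,0.004,-0.007],"twist":0.18},{"grip":0.4,"offset":[0,0.004,-0.007],"twist":0.27},{"grip":0.4,"offset":[0,0.004,-0.007],"twist":0.332},{"grip":0.4,"offset":[0,0.004,-0.007],"twist":0.332}]'; python3 mv.py 419 -36.5 328 -0.112
python3 - <<'E'
from h import *
import json
im=read_camera("wrist");c=calibration("wrist");cv2.imwrite("pics/w7.png",im[:,:,::-1])
json.dump({k:np.array(v).tolist() for k,v in c.items()},open("w7.json","w"))
for s,ce,m in blobs(im,(100,120,40),(125,255,255),60): print(s,ce)
y=-.112;R=np.array([[np.cos(y),-np.sin(y)],[np.sin(y),np.cos(y)]]);C=np.array([593,-9])
q=.68
print("lug",proj(c,[*(R@[-100,95]+C),129]))
for q in (.6,.68,.75):
  print("eye",proj(c,[*(R@[-100,-95*np.cos(q)]+C),135+95*np.sin(q)]),"grip ends",[proj(c,[*(R@[x,-60*np.cos(q)]+C),135+60*np.sin(q)]) for x in (-118,-140,-165)])
E
```

```text
t: 11.18
tool_pos: [420.7, -37.7, 419.3]
orientation: [0.999, -0.053, -0.0, -0.0]
contact_force: [-0.8, 0.3, 0.9]
opening: 51.5
finger_force: 0.0
t 11.175 pos [420.71 -37.67 419.34] psi -0.106 F [-0.77  0.31  0.88] open 51.5 ff 0.0 tilt [-0.  0. -1.]
offset [-0.0024, -0.0013, 0.1218] twist 0.003 rows>= 1.4618007187159958 0.03210827307515557
[251, 0, 97, 50, 2548] [310.1, 31.8]
[171, 20, 50, 24, 969] [195.0, 33.3]
[41, 72, 165, 73, 6129] [102.1, 100.1]
[344, 76, 85, 88, 6130] [385.8, 118.3]
[507, 194, 82, 75, 4730] [547.6, 230.6]
lug [ 78.41 112.25]
eye [394.24 116.63] grip ends [array([328.66, 152.57]), array([328.16, 195.7 ]), array([327.64, 241.87])]
eye [385.99 116.8 ] grip ends [array([322.95, 153.29]), array([322.61, 197.12]), array([322.25, 244.  ])]
eye [377.34 116.94] grip ends [array([317.3 , 153.89]), array([317.12, 198.32]), array([316.93, 245.8 ])]
```

```bash
python3 -m jog '[{"grip":0.4,"offset":[-0.002,-0.001,0.06],"twist":0.003},{"grip":0.4,"offset":[-0.0024,-0.0013,0.1],"twist":0.003},{"grip":0.4,"offset":[-0.0024,-0.0013,0.1218],"twist":0.003},{"grip":0.4,"offset":[-0.0024,-0.0013,0.1218],"twist":0.003}]' 40; python3 -m jog '[{"grip":1,"offset":[0,0,0],"twist":0},{"grip":1,"offset":[0,0,0],"twist":0},{"grip":1,"offset":[0,0,0],"twist":0},{"grip":1,"offset":[0,0,0],"twist":0}]' 40; python3 mv.py
```

```text
t: 11.72
tool_pos: [418.9, -36.5, 327.5]
orientation: [0.998, -0.056, -0.001, -0.0]
contact_force: [0.1, 0.9, -0.5]
opening: 51.8
finger_force: 0.0
t: 12.22
tool_pos: [419.2, -36.4, 328.7]
orientation: [0.998, -0.056, 0.001, -0.0]
contact_force: [1.2, 3.0, 2.0]
opening: 16.6
finger_force: 39.1
t 12.225 pos [419.2  -36.37 328.7 ] psi -0.1128 F [1.2  3.04 2.  ] open 16.6 ff 39.12714600563049 tilt [ 0.  0. -1.]
```

```bash
python3 -m jog '[{"grip":1,"offset":[0,-0.0065,-0.0071],"twist":0},{"grip":1,"offset":[0,-0.0137,-0.0133],"twist":0},{"grip":1,"offset":[0,-0.0217,-0.0187],"twist":0},{"grip":1,"offset":[0,-0.0303,-0.023],"twist":0},{"grip":1,"offset":[0,-0.0393,-0.0263],"twist":0}]'
cat > arc.py <<'E'
from h import *
import sys
q0=float(sys.argv[1])
for q in np.linspace(q0,float(sys.argv[2]),6)[1:]: print(round(q,2),round(.08*(np.cos(q)-np.cos(q0)),4),round(-.08*(np.sin(q)-np.sin(q0)),4))
p=ctrl.get_obs();y=-.112
R=np.array([[np.cos(y),-np.sin(y)],[np.sin(y),np.cos(y)]]);a=R.T@(p["tool_pos"][:2]-[593,-9]);print("est",a,np.arctan2(p["tool_pos"][2]-155-135,-a[1]),np.hypot(p["tool_pos"][2]-290,a[1]),p["contact_force"])
E
python3 arc.py 1.28 1.88; python3 arc.py 1.88 2.48;python3 arc.py 2.48 3.08;python3 arc.py 3.08 3.16
```

```text
t: 12.85
tool_pos: [422.6, -7.5, 348.3]
orientation: [0.998, -0.057, 0.0, 0.001]
contact_force: [2.4, -6.4, -3.7]
opening: 16.5
finger_force: 39.5
1.4 -0.0093 -0.0022
1.52 -0.0189 -0.0033
1.64 -0.0285 -0.0032
1.76 -0.038 -0.0019
1.88 -0.0473 0.0004
est [-169.55  -17.55] 1.278236137069855 60.836170647732956 [ 2.43 -6.4  -3.66]
2.0 -0.0089 0.0035
2.12 -0.0174 0.008
2.24 -0.0253 0.0135
2.36 -0.0324 0.0199
2.48 -0.0388 0.0271
est [-169.55  -17.55] 1.278236137069855 60.836170647732956 [ 2.43 -6.4  -3.66]
2.6 -0.0054 0.0079
2.72 -0.0099 0.0164
2.84 -0.0133 0.0254
2.96 -0.0156 0.0347
3.08 -0.0167 0.0442
est [-169.55  -17.55] 1.278236137069855 60.836170647732956 [ 2.43 -6.4  -3.66]
3.1 -0.0001 0.0013
3.11 -0.0001 0.0026
3.13 -0.0001 0.0038
3.14 -0.0002 0.0051
3.16 -0.0001 0.0064
est [-169.55  -17.55] 1.278236137069855 60.836170647732956 [ 2.43 -6.4  -3.66]
```

The arc is following well at about 5 N, so I'll carry on.

```bash
python3 -m jog '[{"grip":1,"offset":[0,-0.0093,-0.0022],"twist":0},{"grip":1,"offset":[0,-0.0189,-0.0033],"twist":0},{"grip":1,"offset":[0,-0.0285,-0.0032],"twist":0},{"grip":1,"offset":[0,-0.038,-0.0019],"twist":0},{"grip":1,"offset":[0,-0.0473,0.0004],"twist":0}]'; python3 arc.py 1.88 1.88 | tail -1
python3 -m jog '[{"grip":1,"offset":[0,-0.0089,0.0035],"twist":0},{"grip":1,"offset":[0,-0.0174,0.008],"twist":0},{"grip":1,"offset":[0,-0.0253,0.0135],"twist":0},{"grip":1,"offset":[0,-0.0324,0.0199],"twist":0},{"grip":1,"offset":[0,-0.0388,0.0271],"twist":0}]';  python3 arc.py 1.88 1.88 | tail -1
```

```text
t: 13.48
tool_pos: [426.5, 27.9, 348.3]
orientation: [0.998, -0.056, 0.001, 0.001]
contact_force: [0.7, -6.7, 3.8]
opening: 16.1
finger_force: 40.0
est [-169.53   18.03] 1.8707217408296493 61.035700785702865 [ 0.7  -6.66  3.79]
t: 14.1
tool_pos: [429.9, 57.3, 327.7]
orientation: [0.998, -0.056, 0.001, 0.0]
contact_force: [1.9, -2.4, 4.7]
opening: 16.8
finger_force: 40.2
est [-169.52   47.63] 2.4717498679709964 60.757546629547925 [ 1.92 -2.45  4.71]
```

```bash
python3 -m jog '[{"grip":1,"offset":[0,-0.0054,0.0079],"twist":0},{"grip":1,"offset":[0,-0.0099,0.0164],"twist":0},{"grip":1,"offset":[0,-0.0133,0.0254],"twist":0},{"grip":1,"offset":[0,-0.0156,0.0347],"twist":0},{"grip":1,"offset":[0,-0.0167,0.0442],"twist":0}]';  python3 arc.py 1.88 1.88 | tail -1; python3 -m jog '[{"grip":1,"offset":[0,0,0.0026],"twist":0},{"grip":1,"offset":[0,0,0.0051],"twist":0},{"grip":1,"offset":[0,0,0.0075],"twist":0},{"grip":1,"offset":[0,0,0.009],"twist":0}]';  python3 arc.py 1.88 1.88 | tail -1
```

```text
t: 14.72
tool_pos: [431.3, 69.6, 293.9]
orientation: [0.998, -0.057, 0.001, -0.0]
contact_force: [4.8, 0.3, 4.4]
opening: 16.8
finger_force: 40.2
est [-169.48   60.  ] 3.076004436313502 60.12544054206822 [4.81 0.32 4.36]
t: 15.22
tool_pos: [431.3, 69.6, 289.3]
orientation: [0.998, -0.056, 0.001, -0.0]
contact_force: [-8.8, 1.7, 37.5]
opening: 16.8
finger_force: 43.2
est [-169.44   60.06] -3.1303731976694427 60.05911819300823 [-8.84  1.67 37.49]
```

At the stop. Release, rise, and check the eye, lug and vials.

```bash
python3 -m jog '[{"grip":0.4,"offset":[0,0,-0.004],"twist":0},{"grip":0.4,"offset":[0,0,-0.004],"twist":0},{"grip":0.4,"offset":[0,0,-0.06],"twist":0},{"grip":0.4,"offset":[-0.02,-0.02,-0.13],"twist":0},{"grip":0.4,"offset":[-0.05,-0.04,-0.2],"twist":0}]'; python3 -m jog '[{"grip":0.4,"offset":[0,0,0],"twist":0},{"grip":0.4,"offset":[0,0,0],"twist":0}]'
python3 - <<'E'
from h import *
import json
im=read_camera("wrist");c=calibration("wrist");cv2.imwrite("pics/w8.png",im[:,:,::-1])
json.dump({k:np.array(v).tolist() for k,v in c.items()},open("w8.json","w"))
y=-.112;R=np.array([[np.cos(y),-np.sin(y)],[np.sin(y),np.cos(y)]]);C=np.array([593,-9])
E=proj(c,[*(R@[-100,95]+C),141]);print("eye top exp",E)
for s,ce,m in blobs(im,(100,100,30),(128,255,255),60): print(s,ce)
s=read_camera("scene");cs=calibration("scene");cv2.imwrite("pics/s8.png",s[:,:,::-1])
a=cv2.resize(im[0:360,60:540,::-1],(400,300));e=proj(cs,[593,-9,30]).astype(int);print(e)
b=cv2.resize(s[e[1]-75:e[1]+75,e[0]-80:e[0]+120,::-1],(400,300))
t=s[325:365,430:480,::-1];t=cv2.resize(t,(375,300),interpolation=cv2.INTER_CUBIC)
cv2.imwrite("pics/combo.png",np.vstack([np.hstack([a,b]),np.hstack([t,np.zeros((300,425,3),np.uint8)])]))
E
```

```text
t: 15.85
tool_pos: [396.7, 103.7, 438.1]
orientation: [0.998, -0.057, -0.001, 0.0]
contact_force: [1.2, 0.8, -0.5]
opening: 51.1
finger_force: 0.0
t: 16.1
tool_pos: [397.2, 103.4, 436.1]
orientation: [0.998, -0.056, -0.001, 0.0]
contact_force: [-0.4, 0.2, -1.3]
opening: 51.1
finger_force: 0.0
eye top exp [314.29  40.39]
[283, 0, 159, 77, 6043] [341.7, 28.0]
[291 300]
```

View pics/combo.png

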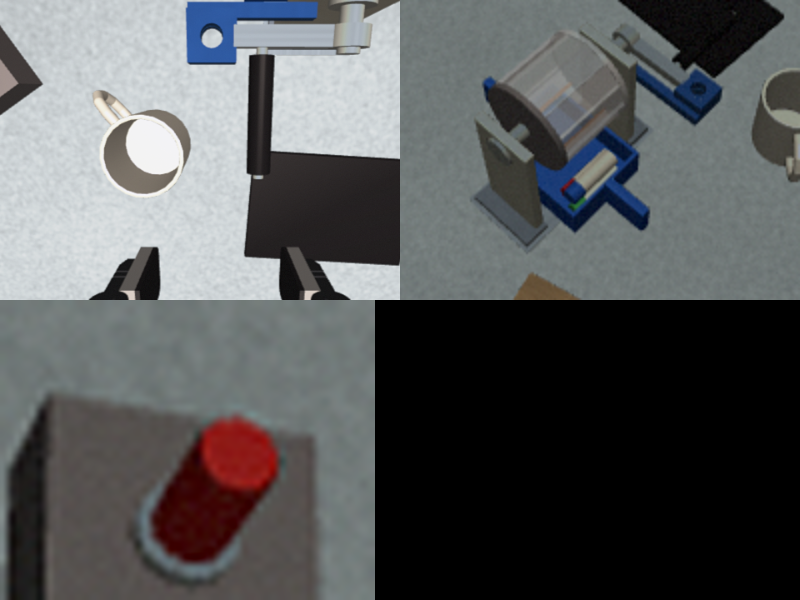

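All three vials lie in the tray and the eye is on the lug (hole at about (313,44) in the wrist image). Now the pin; the scene shows its head top at (462,345).

```bash
python3 - <<'E'
from h import *
import json
c=calibration("scene");print("head",ray(c,461.9,345.3,106)[:2],"collar",ray(c,455.3,355.7,53)[:2],"purple",ray(c,492,342,0)[:2],ray(c,503,323,60)[:2])
w=json.load(open("w8.json"));p=ray(w,313.2,44.4,141)[:2];print("eyehole",p)
E
python3 mv.py 420 330 420 -0.112
```

```text
head [512.04 330.4 ] collar [510.32 331.23] purple [409.53 382.85] [393.64 379.  ]
eyehole [502.25  97.44]
t 16.2 pos [397.44 103.16 435.74] psi -0.1135 F [ 0.62 -0.54  0.54] open 51.7 ff 0.0 tilt [-0.  0. -1.]
offset [-0.0043, -0.3039, 0.0209] twist -0.0008 rows>= 3.65596746251524 0.008173589140796368
```

```bash
python3 -m jog '[{"grip":0.4,"offset":[0,-0.07,0],"twist":0},{"grip":0.4,"offset":[0,-0.14,0],"twist":0},{"grip":0.4,"offset":[0,-0.21,0.01],"twist":0},{"grip":0.4,"offset":[-0.004,-0.28,0.02],"twist":0},{"grip":0.4,"offset":[-0.0043,-0.3039,0.0209],"twist":0}]'; python3 -m jog '[{"grip":0.4,"offset":[0,0,0],"twist":0},{"grip":0.4,"offset":[0,0,0],"twist":0}]'
python3 - <<'E'
from h import *
import json
im=read_camera("wrist");c=calibration("wrist");cv2.imwrite("pics/w9.png",im[:,:,::-1])
print(ctrl.get_obs()["tool_pos"])
for lo,hi in [((0,150,60),(6,255,255)),((172,150,60),(179,255,255)),((130,80,30),(160,255,255))]:
  for s,ce,m in blobs(im,lo,hi,60):
    print(lo,s,ce)
    h=cv2.cvtColor(im,cv2.COLOR_RGB2HSV)[:,:,2];b=m&(h>150)
    if b.sum()>30: v,u=np.where(b);print("  bright",u.mean(),v.mean(),np.ptp(u),np.ptp(v),b.sum(),ray(c,u.mean(),v.mean(),106)[:2])
print(proj(c,[511,331,106]),proj(c,[511,331,50]))
E
```

```text
t: 16.82
tool_pos: [419.8, 332.3, 419.2]
orientation: [0.998, -0.056, -0.002, 0.001]
contact_force: [0.1, -0.4, -0.3]
opening: 51.2
finger_force: 0.0
t: 17.08
tool_pos: [420.0, 329.2, 421.6]
orientation: [0.998, -0.057, -0.0, 0.0]
contact_force: [-0.0, -0.9, -1.1]
opening: 51.3
finger_force: 0.0
[419.99 329.12 421.87]
(0, 150, 60) [291, 60, 31, 34, 811] [306.4, 76.2]
  bright 306.0815789473684 75.42894736842105 30 31 760 [511.61 329.78]
(130, 80, 30) [243, 196, 39, 47, 1217] [261.7, 218.4]
[304.25  76.7 ] [307.38  81.97]
```

```bash
python3 mv.py 511.6 329.8 239 -0.112
```

```text
t 17.125 pos [419.99 329.12 421.87] psi -0.1146 F [ 0.08 -0.14  0.03] open 51.0 ff 0.0 tilt [ 0. -0. -1.]
offset [0.1212, -0.0149, 0.2438] twist -0.0013 rows>= 3.272613522160706 0.013761391545933062
```

```bash
python3 -m jog '[{"grip":0.4,"offset":[0.07,-0.01,0.03],"twist":0},{"grip":0.4,"offset":[0.1212,-0.0149,0.08],"twist":0},{"grip":0.4,"offset":[0.1212,-0.0149,0.13],"twist":0},{"grip":0.4,"offset":[0.1212,-0.0149,0.16],"twist":0},{"grip":0.4,"offset":[0.1212,-0.0149,0.16],"twist":0}]'; python3 mv.py 511.6 329.8 239 -0.112
python3 - <<'E'
from h import *
im=read_camera("wrist");c=calibration("wrist");cv2.imwrite("pics/w10.png",im[:,:,::-1])
for s,ce,m in blobs(im,(0,150,60),(6,255,255),60):
    h=cv2.cvtColor(im,cv2.COLOR_RGB2HSV)[:,:,2];b=m&(h>150);v,u=np.where(b)
    print(s,ce);
    if len(u): print(u.mean(),v.mean(),np.ptp(u),np.ptp(v),ray(c,u.mean(),v.mean(),106)[:2])
print(proj(c,[511.6,329.8,106]))
E
```

```text
t: 17.75
tool_pos: [511.4, 330.0, 300.7]
orientation: [0.998, -0.057, -0.001, 0.001]
contact_force: [0.1, -0.5, -0.1]
opening: 51.2
finger_force: 0.0
t 17.75 pos [511.39 330.03 300.71] psi -0.1144 F [ 0.09 -0.48 -0.14] open 51.2 ff 0.0 tilt [-0. -0. -1.]
offset [0.0005, 0.0002, 0.0823] twist -0.0012 rows>= 0.9874191531574043 0.013008192854381042
[156, 0, 109, 59, 4370] [216.9, 23.1]
196.9095547309833 14.437847866419295 79 36 [618.62 362.92]
[301, 234, 48, 75, 2741] [324.3, 272.9]
324.522 287.57 45 41 [511.51 330.35]
[325.82 287.22]
```

```bash
python3 -m jog '[{"grip":0.4,"offset":[0,0,0.05],"twist":0},{"grip":0.4,"offset":[0,0,0.0823],"twist":0},{"grip":0.4,"offset":[0,0,0.0823],"twist":0},{"grip":0.7,"offset":[0,0,0.0823],"twist":0},{"grip":1,"offset":[0,0,0.0823],"twist":0}]' 40; python3 -m jog '[{"grip":1,"offset":[0,0,0],"twist":0},{"grip":1,"offset":[0,0,0],"twist":0},{"grip":1,"offset":[0,0,-0.004],"twist":0}]' 40; python3 mv.py 511.6 329.8 330 -0.112
```

```text
t: 18.42
tool_pos: [511.6, 331.2, 241.9]
orientation: [0.998, -0.056, 0.001, -0.001]
contact_force: [-0.6, -1.7, 5.1]
opening: 18.6
finger_force: 38.8
t: 18.8
tool_pos: [511.3, 331.2, 243.6]
orientation: [0.998, -0.056, 0.0, -0.0]
contact_force: [-0.8, 0.5, -1.4]
opening: 19.0
finger_force: 39.0
t 18.8 pos [511.26 331.17 243.57] psi -0.113 F [-0.79  0.51 -1.4 ] open 19.0 ff 39.01165723800659 tilt [ 0.  0. -1.]
offset [0.0007, 0.0017, -0.1152] twist -0.0005 rows>= 1.3829984395176995 0.005466454658504863
```

```bash
python3 -m jog '[{"grip":1,"offset":[0,0,-0.02],"twist":0},{"grip":1,"offset":[0,0,-0.05],"twist":0},{"grip":1,"offset":[0,0,-0.09],"twist":0},{"grip":1,"offset":[0,0,-0.15],"twist":0},{"grip":1,"offset":[0,0,-0.22],"twist":0}]' 40; python3 -m jog '[{"grip":1,"offset":[0,0,-0.06],"twist":0},{"grip":1,"offset":[0,0,-0.0659],"twist":0},{"grip":1,"offset":[0,0,-0.0659],"twist":0}]';python3 - <<'E'
from h import *
im=read_camera("wrist");c=calibration("wrist");cv2.imwrite("pics/w11.png",im[:,:,::-1])
for s,ce,m in blobs(im,(0,150,60),(6,255,255),60):
    h=cv2.cvtColor(im,cv2.COLOR_RGB2HSV)[:,:,2];b=m&(h>150);v,u=np.where(b)
    print(s,ce);
    if len(u): print(u.mean(),v.mean(),np.ptp(u),np.ptp(v),len(u))
    o=ctrl.get_obs()["tool_pos"];P=ray(c,u.mean(),v.mean(),o[2]-192+56)[:2] if len(u) else 0;print(P,o)
E
python3 mv.py 409.7 96.8 456.9 -0.113
```

```text
t: 19.42
tool_pos: [510.9, 331.0, 410.0]
orientation: [0.998, -0.056, -0.0, 0.0]
contact_force: [1.3, -0.3, -1.0]
opening: 18.8
finger_force: 39.1
t: 19.8
tool_pos: [511.1, 331.1, 457.1]
orientation: [0.998, -0.056, -0.0, 0.0]
contact_force: [0.2, -0.4, -1.5]
opening: 18.9
finger_force: 39.1
[249, 34, 44, 47, 1500] [270.1, 56.7]
267.2598360655738 53.87868852459017 37 40 1220
[595.03 334.84] [511.18 331.12 456.3 ]
[289, 280, 69, 123, 6582] [323.3, 344.3]
323.12005365526494 373.58953722334 66 57 2982
[510.59 331.64] [511.18 331.12 456.3 ]
t 19.85 pos [511.18 331.12 456.3 ] psi -0.113 F [-0.08 -0.3  -1.16] open 18.8 ff 39.1230046749115 tilt [-0. -0. -1.]
offset [-0.0992, 0.3257, -0.0003] twist 0.0 rows>= 4.085621719590494 8.194980729902507e-05
```

```bash
python3 -m jog '[{"grip":1,"offset":[-0.02,0.07,0],"twist":0},{"grip":1,"offset":[-0.04,0.14,0],"twist":0},{"grip":1,"offset":[-0.06,0.21,0],"twist":0},{"grip":1,"offset":[-0.08,0.28,0],"twist":0},{"grip":1,"offset":[-0.097,0.3255,0],"twist":0}]'; python3 -m jog '[{"grip":1,"offset":[0,0,0],"twist":0},{"grip":1,"offset":[0,0,0],"twist":0},{"grip":1,"offset":[0,0,0],"twist":0}]';python3 - <<'E'
from h import *
im=read_camera("wrist");c=calibration("wrist");cv2.imwrite("pics/w12.png",im[:,:,::-1]);o=ctrl.get_obs()["tool_pos"]
h=cv2.cvtColor(im,cv2.COLOR_RGB2HSV);m=cv2.inRange(h,(100,100,30),(128,255,255))
cs,hi=cv2.findContours(m,cv2.RETR_CCOMP,cv2.CHAIN_APPROX_NONE)
for k,ct in enumerate(cs):
    a=cv2.contourArea(ct)
    if a>80:
        x,y,w,hh=cv2.boundingRect(ct);(ex,ey),_=cv2.minEnclosingCircle(ct);M=cv2.moments(ct)
        print("hole" if hi[0][k][3]>=0 else "outer",a,(x,y,w,hh),(ex,ey),M["m10"]/M["m00"],M["m01"]/M["m00"],ray(c,ex,ey,141)[:2])
        if hi[0][k][3]<0: print(cv2.approxPolyDP(ct,4,True)[:,0].tolist())
print(o)
E
```

```text
t: 20.48
tool_pos: [410.4, 95.2, 456.3]
orientation: [0.998, -0.057, -0.001, 0.0]
contact_force: [0.9, -0.5, -0.5]
opening: 19.0
finger_force: 39.5
t: 20.85
tool_pos: [411.7, 97.4, 457.0]
orientation: [0.998, -0.056, -0.001, -0.0]
contact_force: [0.3, -0.2, -1.4]
opening: 18.9
finger_force: 39.5
outer 4891.5 (281, 38, 144, 66) (353.0, 70.0) 329.46376367167534 62.95240042250161 [502.96  69.19]
[[282, 102], [333, 103], [331, 69], [336, 55], [420, 55], [424, 38], [282, 38]]
hole 495.0 (296, 63, 26, 26) (308.4361572265625, 75.90425872802734) 308.46868686868686 75.76700336700337 [502.61  97.02]
outer 217.0 (479, 0, 32, 8) (494.5, 3.5) 494.5 3.5 [530.47 -17.81]
[[479, 0], [479, 7], [510, 7], [510, 0]]
outer 1572.5 (348, 0, 104, 27) (399.5, 13.0) 386.50217276099625 11.392792792792791 [531.65  38.64]
[[348, 26], [397, 25], [415, 7], [450, 7], [451, 0], [396, 0], [391, 9], [376, 9], [374, 0], [348, 0]]
[411.72  97.4  457.04]
```

```bash
python3 mv.py 503 96.8 395 -0.113
```

```text
t 20.9 pos [411.72  97.4  457.04] psi -0.1118 F [ 0.21 -0.05 -1.26] open 19.2 ff 39.48152482509613 tilt [-0.  0. -1.]
offset [0.1211, -0.0128, 0.0826] twist 0.0006 rows>= 1.7659542104126935 0.006374368818251359
```

```bash
python3 -m jog '[{"grip":1,"offset":[0.04,-0.005,0],"twist":0.0006},{"grip":1,"offset":[0.09,-0.01,0],"twist":0.0006},{"grip":1,"offset":[0.1211,-0.0128,0.03],"twist":0.0006},{"grip":1,"offset":[0.1211,-0.0128,0.07],"twist":0.0006},{"grip":1,"offset":[0.1211,-0.0128,0.0826],"twist":0.0006}]'; python3 -m jog '[{"grip":1,"offset":[0,0,0],"twist":0},{"grip":1,"offset":[0,0,0],"twist":0}]'; python3 mv.py 503 96.8 395 -0.113
```

```text
t: 21.52
tool_pos: [502.9, 96.6, 393.6]
orientation: [0.998, -0.057, -0.002, 0.0]
contact_force: [-0.1, -0.7, -0.5]
opening: 19.0
finger_force: 39.5
t: 21.78
tool_pos: [502.8, 96.3, 396.7]
orientation: [0.998, -0.057, 0.001, -0.0]
contact_force: [-0.6, 0.2, -1.7]
opening: 19.2
finger_force: 39.5
t 21.775 pos [502.79  96.26 396.74] psi -0.1139 F [-0.58  0.25 -1.73] open 19.2 ff 39.502238631248474 tilt [ 0. -0. -1.]
offset [0.0002, -0.0008, 0.0023] twist -0.0005 rows>= 0.02932632277763996 0.005078348773174049
```

Lower in small steps to just inside the eye (expected first contact at TCP z ≈ 378).

```bash
python3 -m jog '[{"grip":1,"offset":[0,0,0.012],"twist":0},{"grip":1,"offset":[0,0,0.02],"twist":0},{"grip":1,"offset":[0,0,0.026],"twist":0},{"grip":1,"offset":[0,0,0.032],"twist":0},{"grip":1,"offset":[0,0,0.032],"twist":0}]'; python3 mv.py
```

```text
t: 22.4
tool_pos: [502.8, 96.1, 371.2]
orientation: [0.998, -0.057, -0.0, -0.0]
contact_force: [-0.1, 0.2, -1.7]
opening: 19.2
finger_force: 39.5
t 22.4 pos [502.76  96.05 371.18] psi -0.1143 F [-0.1   0.25 -1.67] open 19.2 ff 39.50264811515808 tilt [-0.  0. -1.]
```

```bash
python3 -m jog '[{"grip":1,"offset":[0,0,0.008],"twist":0},{"grip":1,"offset":[0,0,0.016],"twist":0},{"grip":1,"offset":[0,0,0.024],"twist":0},{"grip":1,"offset":[0,0,0.024],"twist":0}]'; python3 -m jog '[{"grip":1,"offset":[0,0,0.008],"twist":0},{"grip":1,"offset":[0,0,0.016],"twist":0},{"grip":1,"offset":[0,0,0.02],"twist":0},{"grip":1,"offset":[0,0,0.022],"twist":0},{"grip":1,"offset":[0,0,0.022],"twist":0}]'; python3 mv.py
```

```text
t: 22.9
tool_pos: [502.7, 96.1, 352.9]
orientation: [0.998, -0.057, -0.0, -0.0]
contact_force: [-0.6, -0.4, -0.9]
opening: 19.1
finger_force: 39.5
t: 23.52
tool_pos: [502.8, 96.1, 337.0]
orientation: [0.998, -0.057, 0.0, -0.0]
contact_force: [-0.7, -0.4, -0.5]
opening: 19.0
finger_force: 39.5
t 23.525 pos [502.77  96.09 337.01] psi -0.1142 F [-0.71 -0.44 -0.53] open 19.0 ff 39.50218141078949 tilt [ 0.  0. -1.]
```

Going smoothly. Push the last few millimetres until the collar makes contact.

```bash
python3 -m jog '[{"grip":1,"offset":[0,0,0.003],"twist":0},{"grip":1,"offset":[0,0,0.0055],"twist":0},{"grip":1,"offset":[0,0,0.007],"twist":0},{"grip":1,"offset":[0,0,0.007],"twist":0}]'; python3 mv.py
```

```text
t: 24.02
tool_pos: [502.7, 96.1, 332.8]
orientation: [0.998, -0.057, 0.0, 0.0]
contact_force: [-3.6, -0.3, 7.8]
opening: 18.8
finger_force: 40.7
t 24.025 pos [502.73  96.13 332.76] psi -0.1141 F [-3.63 -0.28  7.77] open 18.8 ff 40.65634489059448 tilt [ 0. -0. -1.]
```

The collar has seated (8 N at 332.8, 333 predicted). Release, rise, verify.

```bash
python3 -m jog '[{"grip":0.4,"offset":[0,0,0],"twist":0},{"grip":0.4,"offset":[0,0,0],"twist":0},{"grip":0.4,"offset":[0,0,0],"twist":0},{"grip":0.4,"offset":[0,0,-0.04],"twist":0},{"grip":0.4,"offset":[0,0,-0.1],"twist":0}]'; python3 -m jog '[{"grip":0.4,"offset":[-0.05,0,-0.06],"twist":0},{"grip":0.4,"offset":[-0.12,0,-0.07],"twist":0},{"grip":0.4,"offset":[-0.1211,0,-0.07],"twist":0},{"grip":0.4,"offset":[-0.1211,0,-0.07],"twist":0},{"grip":0.4,"offset":[-0.1211,0,-0.07],"twist":0}]';python3 - <<'E'
from h import *
im=read_camera("wrist");c=calibration("wrist");o=ctrl.get_obs();print(o["tool_pos"],o["contact_force"])
def red(im,c,zs):
  for s,ce,m in blobs(im,(0,150,60),(6,255,255),30):
    h=cv2.cvtColor(im,cv2.COLOR_RGB2HSV)[:,:,2];b=m&(h>0.75*h[m].max());v,u=np.where(b)
    print(s,ce,"bright",u.mean(),v.mean(),np.ptp(u),np.ptp(v),[ray(c,u.mean(),v.mean(),z)[:2] for z in zs])
red(im,c,(197,))
s=read_camera("scene");cs=calibration("scene");red(s,cs,(197,))
print("exp",proj(c,[502.7,97,197]),proj(cs,[502.7,97,197]))
h=cv2.cvtColor(s,cv2.COLOR_RGB2HSV)
e=proj(cs,[593,-9,10])
for n,lo,hi in [("greencap",(45,120,40),(80,255,255)),("blue",(100,120,50),(125,255,255)),("red",(0,120,40),(8,255,255))]:
  for b in blobs(s,lo,hi,5):
    if abs(b[1][0]-e[0])<80 and abs(b[1][1]-e[1])<80: print(n,b[0],b[1],ray(cs,*b[1],20)[:2])
cv2.imwrite("pics/s13.png",s[:,:,::-1])
E
```

```text
t: 24.65
tool_pos: [502.7, 96.0, 406.7]
orientation: [0.998, -0.057, -0.001, 0.0]
contact_force: [0.0, 0.3, 0.8]
opening: 51.2
finger_force: 0.0
t: 25.28
tool_pos: [413.3, 106.3, 458.7]
orientation: [0.998, -0.057, -0.0, 0.0]
contact_force: [0.0, -0.1, 0.2]
opening: 51.3
finger_force: 0.0
[413.31 106.26 458.69] [ 0.39  0.27 -0.72]
[305, 51, 38, 42, 1212] [323.1, 71.2] bright 323.1423580786026 70.19912663755458 37 39 [array([502.17,  96.63])]
[357, 248, 11, 15, 91] [361.8, 253.8] bright 362.1896551724138 252.43103448275863 9 7 [array([503.49,  96.58])]
[440, 391, 19, 22, 214] [450.0, 399.5] bright 451.4258064516129 397.14193548387095 13 13 [array([647.7 , 350.07])]
exp [322.29  69.17] [362.61 252.26]
greencap [295, 324, 8, 6, 20] [298.8, 326.7] [629.69  38.16]
blue [329, 258, 32, 27, 155] [343.1, 270.5] [459.54  34.86]
blue [253, 264, 6, 6, 23] [255.1, 266.1] [ 569.34 -134.69]
blue [349, 265, 23, 15, 107] [359.6, 272.1] [440.79  67.66]
blue [278, 289, 58, 46, 764] [305.3, 313.4] [597.05  30.56]
blue [293, 316, 11, 11, 66] [298.1, 320.4] [619.11  28.14]
red [356, 248, 12, 23, 161] [361.5, 258.1] [405.83  50.29]
```

The pin is upright and seated: both cameras put its head at about (503,97) at z = 197. The vials are in the tray and the arm is clear, so I'm handing in.

```bash
python3 -c "
from station import finish_job
print(finish_job())"
```

```text
the job is handed in; nothing more can be done
None
```

I handed the job in at about 25 s of the 72 s allowed. The tray is centred under the barrel, the three vials are in it, the crank is at its stop, and the pin is seated through the eye and lug. The hand-in gave no verdict, so this rests on my own camera and force checks.

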